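# Sort used syringe barrels and start the decontamination timer

### The arm

A 7-joint arm with a two-finger parallel gripper is mounted at the origin on the work surface. World frame = base frame: x ahead of the robot, y to its left, z up, the work surface at z = 0. Lengths are in m, angles in rad, forces in N, time in s.
With the tool pointing down it reaches from about 0.35 to 0.9 m from the base axis. Payload 19.9 kg.
Tool frame: the origin (TCP) lies midway between the tips of the shut fingers; the grasp point (between the pads) lies 19 mm behind it; z points along the fingers, y is the line along which they close (so a half turn about z gives the same grasp; the last joint's range is limited). The gripper opens to 85 mm and grips with 20 to 120 N. Pads are 22 mm wide; open, the fingers measure 114 mm over their backs; the gripper's body (76 mm by 85 mm) begins 54 mm behind the grasp point. The pads swing forward as they close: fully open they stand 13 mm farther back than shut.
Start: joints at [-1.323, 0.417, -0.01, 1.614, 0.005, 1.111, -0.053], TCP at [0.179, 0.599, 0.231] pointing down, gripper open.
Joint ranges: [-2.81, 2.81], [-0.39, 2.02], [-1.27, 1.25], [0.06, 2.57], [-1.19, 4.33], [0.19, 2], [-2.82, 2.82]. Speed limits (rad/s): [1.89, 1.89, 2.39, 2.39, 3.01, 3.01, 3.01].

### API

Orientations are given as [roll, pitch, yaw] about the fixed x, y, z axes, in that order (R = Rz(yaw) Ry(pitch) Rx(roll)).
In Python, from cell import status, grab_frame, camera_info, robot gives the robot as it stands. The module is installed in compiled form; this text tells all that it offers.
- The arm moves only by the shell command python3 -m handwheel 'ROWS' [FORCE]. ROWS is JSON, one flat list of numbers, 7 for each row, row after row: the turn, a rotation vector about the world's x, y, z in rad, then the shift along the world's x, y, z in mm, then the opening, from 0 (shut) to 1 (fully open). In form: [rx, ry, rz, x, y, z, claw, rx, ry, rz, x, y, z, claw, ...]. A call has 1 to 12 rows; each row shifts and turns the commanded pose from where the row before left it; what a row does not reach is not made up. A row lasts 1/8 s, in which the tool goes at most 62.5 mm and 10.7 degrees, less where a joint would pass 70% of its speed; a pose out of reach is approached as far as the arm can. A call is refused whole if a number of a shift passes 62.5 or a number of a turn 0.188, either way. A call with a gripper value outside its range is refused whole. The fingers move at their own pace and stop on an object; FORCE is the grip in N (left out, the last holds). Time passes only in rows, so rows that do not move let the fingers close. It gives the time, the measured TCP pose, the force, the opening and the grip force at its end, in the units of the state.
- status.get_obs(): the state, without advancing time (a new reading comes with each control period).
- grab_frame(name): name is "scene" or "top"; returns (picture, depth): 400x640x3 uint8, blue, green, red; 400x640 float32, m along the optical axis (not along the pixel's ray), 0 where there is no reading.
- camera_info(name): a dict with "mtx" (3x3 intrinsics, pixels), "rvec" (rotation vector, rad) and "tvec" (3), from world to camera coordinates, as OpenCV has them. Camera axes: x right, y down, z forward; pixel columns grow to the right and rows downward; lengths in m; the calibration is good to about 2 mm. A picture is of the moment at which its call begins. camera_info takes no time and is no camera call.
- robot.hand_in(): hands the job in; it is judged then, once.
The state is a dict: "time_s": time; "joints": joint angles; "joint_velocities": joint speeds; "joint_efforts": joint torques, N m; "tcp_pos": TCP position; "eef_rot": TCP orientation; "force": force on the tool from outside, world axes, zero at the start; "moment": the same for the moment, N m; "gripper_width": finger opening in m; "finger_force": force on a finger pad.
Only numpy, scipy, OpenCV 4.12 (cv2) and the standard library are available. Lean on these libraries where they do the work, as an engineer would, in place of code of your own. Each camera call takes 0.05 s, during which the arm holds its last target. There are 200 camera calls.

### The job

Sort the three used syringe barrels into the two blue soak trays: the wide barrel into the deep, narrow tray and both slim barrels into the shallow, broad tray, each lying flat on its tray's floor with none on top of another. Only when all three are in, take the stylus from its stand and use it to press the timer's sunken start button fully down for a moment, then put the stylus back upright in its stand, fully down. Do not disturb the bottle, the tip box or the jar.

Things in the scene. Friction and masses are not known exactly. Their poses are not given: they have to be found in the camera images.
- wide_barrel: The wide white plastic syringe barrel, 125 mm long, lying level. Origin: on its axis at mid-length, 16.5 mm above what it lies on; x along it towards the thin tip, z up. Round body 32 mm in diameter from x = -58 to +30 mm (grip near -10), flange 46 wide (y) x 33 high at -60, 33 mm square collar from +30 to +42, 8 mm tip to +63. Flats stop it rolling. 50 g.
- slim_barrel_a: A slim white plastic syringe barrel, 125 mm long, lying level. Origin: on its axis at mid-length, 9.5 mm above what it lies on; x along it towards the thin tip, z up. Round body 18 mm in diameter from x = -58 to +30 mm (grip near -10), flange 34 wide (y) x 19 high at -60, 19 mm square collar from +30 to +42, 8 mm tip to +63. Flats stop it rolling. 30 g. One of two alike.
- slim_barrel_b: A slim white plastic syringe barrel, 125 mm long, lying level. Origin: on its axis at mid-length, 9.5 mm above what it lies on; x along it towards the thin tip, z up. Round body 18 mm in diameter from x = -58 to +30 mm (grip near -10), flange 34 wide (y) x 19 high at -60, 19 mm square collar from +30 to +42, 8 mm tip to +63. Flats stop it rolling. 30 g. The other of two alike.
- deep_tray: The deep, narrow blue open tray, fixed to the bench: 200 mm (its x) by 120 mm (its y) by 50 mm high outside, walls and floor 5 mm thick. Origin: centre of its underside, on the bench; z up. For the wide barrel.
- shallow_tray: The shallow, broad blue open tray, fixed to the bench: 190 mm (its x) by 170 mm (its y) by 30 mm high outside, walls and floor 5 mm thick. Origin: centre of its underside, on the bench; z up. For both slim barrels, side by side along x.
- timer: The bench timer, fixed: a white and grey housing 80 mm (its x) by 100 mm (its y) by 50 mm high with a blue and black display on top. Origin: centre of its underside. The round well of the start button, 20 mm in diameter, opens in its top at x = 0, y = +25 mm.
- button_top (a point): Centre of the top of the grey start button (14 mm in diameter), 10 mm below the timer's top face, i.e. 40 mm above the bench at rest; moves with the button. Pressed straight down.
- start_button (a joint): Travel of the start button: 0 released, 0.005 m fully down; a spring pushes it back (about 1.5 N at the start, 4 N fully down).
- stylus: The stylus, 110 mm long, standing upright in its stand. Origin: the tip of its point (its lowest end); z runs up its axis. Steel point 7 mm in diameter to z = 25 mm, shaft 12 mm in diameter to 50 mm, collar 32 mm in diameter from 50 to 56 mm, round black rubber grip 20 mm in diameter from 56 to 110 mm. Its collar rests on the stand's top. About 60 g.
- stylus_grip (a point): The place to grip the stylus: on its axis, 85 mm above its tip (95 mm above the bench when in the stand).
- stand: The stylus stand, fixed: a black block 70 x 70 x 60 mm high with an upright 20 mm through hole in its middle. Origin: centre of its underside. The stylus in it, fully down, has its tip 10 mm above this origin.
- bottle: A closed white bottle with a white cap, 60 mm in diameter and 130 mm high, to be left alone. Origin: centre of its underside.
- tip_box: A yellow and white pipette tip box, 85 x 120 x 68 mm high, to be left alone. Origin: centre of its underside.
- jar: A closed amber jar, 64 mm in diameter and 70 mm high, to be left alone. Origin: centre of its underside.

How it is judged:
By the outcome, as a careful person would: the job done as asked, in the order asked, and still so for the second after the job is handed in, with the robot touching nothing.
It also fails if it takes over 72 s, if anything falls off the work surface, if the arm or the gripper's body presses on something with over 40 N, if the wrist force passes 120 N, or if a joint passes its speed limit or range.

## Working session

There is one attempt and no reset: what is moved stays moved. The work goes in short steps, Python scripts to look and compute and a shell command to move; the robot and the scene stay as the last step left them, time stands still between calls to the robot, and variables do not carry over. Pictures are saved under pics/ and viewed, at most 10 in all, crops included, and the job is handed in when it is done.

```bash
mkdir -p pics
cat > h.py <<'E'
import numpy as np, cv2
from cell import status, grab_frame, camera_info, robot
def cam(n):
    c=camera_info(n); R=cv2.Rodrigues(np.array(c["rvec"],float))[0]; return np.array(c["mtx"],float),R,np.array(c["tvec"],float).ravel()
def cloud(n,d):
    K,R,t=cam(n); v,u=np.mgrid[:400,:640]
    P=np.stack([(u-K[0,2])/K[0,0]*d,(v-K[1,2])/K[1,1]*d,d],-1); return (P-t)@R
def ray(n,uv,z):
    K,R,t=cam(n); o=-R.T@t; d=R.T@np.linalg.inv(K)@np.array([uv[0],uv[1],1.]); return o+d*(z-o[2])/d[2]
E
python3 - <<'E'
from h import *
for n in("top","scene"):
    p,d=grab_frame(n); cv2.imwrite(f"pics/{n}0.png",p); np.savez(f"{n}0.npz",p=p,d=d); K,R,t=cam(n); print(n,-R.T@t,R[2],(d>0).mean())
o=status.get_obs(); print({k:np.round(v,3) for k,v in o.items()})
E
```

```text
top [ 0.47201375 -0.00891414  1.53310955] [ 0.09316361  0.00213032 -0.99564853] 0.9961796875
scene [ 1.19286104 -0.14415418  0.89309712] [-0.56320694  0.13489036 -0.81523158] 0.9959609375
{'time_s': np.float64(0.1), 'joints': array([-1.322,  0.418, -0.01 ,  1.614,  0.005,  1.111, -0.053]), 'joint_velocities': array([ 0.   , -0.001, -0.001, -0.003, -0.001,  0.   ,  0.001]), 'joint_efforts': array([ 1.0000e-03, -8.6581e+01,  6.8100e-01, -4.3564e+01,  1.9000e-02,
        5.0000e-03,  0.0000e+00]), 'tcp_pos': array([0.179, 0.599, 0.231]), 'eef_rot': array([-3.14 ,  0.   ,  2.852]), 'force': array([ 0.711, -0.351,  0.696]), 'moment': array([ 0.04 ,  0.012, -0.005]), 'finger_force': np.float64(0.0), 'gripper_width': np.float64(0.086)}
```

View pics/top0.png

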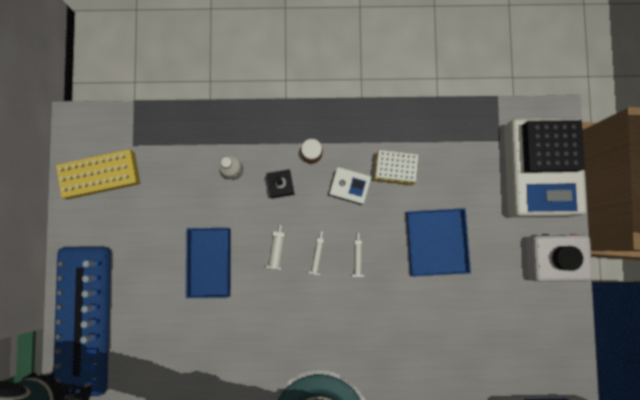

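View pics/scene0.png

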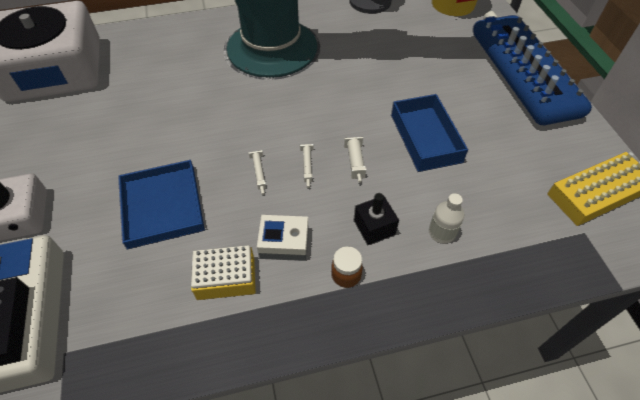

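Top view: deep tray at (208,262), shallow tray at (438,242), wide barrel at (276,248), slim barrels at (318,253) and (358,255), stand at (280,184), timer at (351,185), jar at (311,150), bottle at (230,167), tip box at (397,166). The scene view agrees: timer well near (295,232), stylus near (378,208).

```bash
cat > m.py <<'E'
from h import *
import sys
S={n:np.load(f"{n}0.npz") for n in("top","scene")}
C={n:cloud(n,S[n]["d"]) for n in S}
roi={"top":dict(wide=(255,215,295,280),sa=(303,222,333,282),sb=(345,222,373,285),deep=(180,220,238,303),shal=(400,202,475,282),timer=(322,160,374,210),stand=(260,163,299,203)),
"scene":dict(wide=(338,130,375,186),sa=(295,138,320,192),sb=(243,145,273,197),deep=(386,90,472,175),shal=(112,155,208,250),timer=(250,208,315,265),stand=(350,190,402,245))}
def rect(P):
    r=cv2.minAreaRect((P[:,:2]*1000).astype(np.float32)); return np.round(r[0],1),np.round(r[1],1),round(r[2],1)
for n in S:
    p,hs=S[n]["p"],cv2.cvtColor(S[n]["p"],cv2.COLOR_BGR2HSV)
    for k,(a,b,c,d) in roi[n].items():
        q=C[n][b:d,a:c]; h=hs[b:d,a:c]; z=q[...,2]*1000
        if k in("wide","sa","sb"): m=(z>6)
        elif k in("deep","shal"): m=(h[...,1]>120)&(z>(40 if k=="deep" else 20))
        elif k=="timer": m=(z>44)
        else: m=(z>53)&(z<64)
        P=q[m]
        if len(P)<10: print(n,k,"few",np.percentile(z,[1,50,99]));continue
        extra=""
        if k in("wide","sa","sb"):
            c0=P.mean(0); w=np.linalg.svd(P[:,:2]-c0[:2],full_matrices=False)[2][0]; w=w if w[0]>0 else -w
            s=(P[:,:2]-c0[:2])@w; mid=c0[:2]+w*(s.min()+s.max())/2; extra=f"pca mid {mid*1000} yaw {np.degrees(np.arctan2(w[1],w[0])):.1f} len {np.ptp(s)*1000:.0f}"
        print(n,k,len(P),rect(P),"z",np.round(np.percentile(z[m],[2,50,98])),extra)
a=C["top"][170:200,262:300].reshape(-1,3); a=a[a[:,2]>.085]; print("stylus top",len(a),a.mean(0))
a=C["scene"][185:225,365:392].reshape(-1,3); a=a[a[:,2]>.085]; print("stylus scene",len(a),a.mean(0),a.max(0),a.min(0))
for n,z,sc in(("top",None,10),("scene",None,8)): pass
t=cv2.resize(S["top"]["p"][140:215,250:380],None,fx=6,fy=6,interpolation=2)[:,:780]; cv2.imwrite("pics/c1.png",t)
E
python3 m.py
```

```text
top wide 561 (array([505. ,  85.3]), array([187.4, 186.8]), 1.4) z [   6.   29. 1533.] pca mid [502.02205394 112.96676484] yaw -3.3 len 190
top sa 340 (array([484.9,  -3.5]), array([ 85. , 166.1]), 89.3) z [   6.   16. 1533.] pca mid [484.93262089  -1.96759867] yaw -8.5 len 169
top sb 338 (array([484.8, -86.8]), array([153.8, 177.2]), 86.3) z [  6.  17. 420.] pca mid [ 480.66602746 -117.48856079] yaw -0.6 len 178
top deep 271 (array([458.2, 181.3]), array([380.1, 190.4]), 89.2) z [  40.   49. 1533.] 
top shal 292 (array([ 505.6, -221.7]), array([182.5, 428. ]), 2.4) z [  21.   29. 1533.] 
top timer 932 (array([589.7, -72.8]), array([ 99.8, 262.3]), 73.0) z [45. 51. 61.] 
top stand 440 (array([684.3, 103.8]), array([70.8, 69.8]), 9.5) z [54. 60. 64.] 
scene wide 615 (array([820.8,   6.9]), array([ 54.5, 801.3]), 71.8) z [10. 29. 36.] pca mid [819.84816083   3.83803757] yaw -19.1 len 802
scene sa 334 (array([805.6, -73.9]), array([ 30.1, 786.7]), 77.5) z [  8.  16. 318.] pca mid [807.1342451  -66.17410055] yaw -11.3 len 787
scene sb 340 (array([ 803.5, -121.9]), array([ 33.7, 779.3]), 89.2) z [  8.  16. 214.] pca mid [ 803.23164149 -129.89985731] yaw -2.0 len 780
scene deep 718 (array([795.8, 152.6]), array([187.8, 973.4]), 64.1) z [40. 47. 53.] 
scene shal 866 (array([ 808.8, -301.9]), array([809.3, 186. ]), 9.4) z [ 20.  27. 893.] 
scene timer 1623 (array([ 906.8, -149.3]), array([119.5, 559.6]), 79.0) z [46. 50. 54.] 
scene stand 750 (array([684.4, 104.9]), array([73.3, 71.2]), 8.6) z [55. 60. 63.] 
stylus top 57 [0.67131894 0.09538551 0.19003342]
stylus scene 156 [0.70788338 0.09223801 0.13911365] [1.19286104 0.1134133  0.89309712] [ 0.67545617 -0.14415418  0.0850144 ]
```

View pics/c1.png

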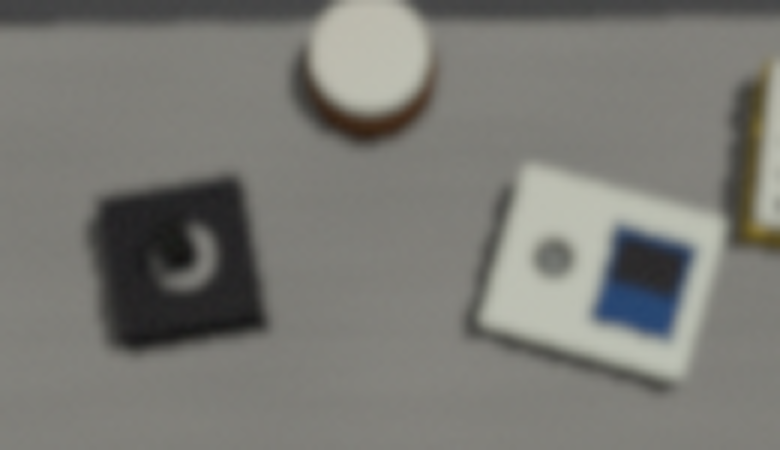

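The crop shows the timer's button well at about crop (553,258), which is pixel (342,183). The stylus grip is at (176,243) inside the light collar. Zero-depth readings polluted the first fits, so I'm filtering them out.

```bash
sed -i 's/^    p,hs=/    C[n][S[n]["d"]==0]=np.nan\n    p,hs=/; s/        P=q\[m\]/        m\&=(z<150); m=cv2.morphologyEx(m.astype(np.uint8),cv2.MORPH_OPEN,np.ones((2,2),np.uint8))>0 if k not in("deep","shal") else m; P=q[m]/; s/^t=.*//' m.py
cat >> m.py <<'E'
for n in S:
    a,b,c,d=roi[n]["stand"]; q=C[n][b-10:d,a:c].reshape(-1,3)
    for lo,hi in((.064,.080),(.085,.115),(.115,.14)):
        e=q[(q[:,2]>lo)&(q[:,2]<hi)]; print(n,"stylus",lo,len(e),np.round(e.mean(0)*1000,1),np.round(np.nanmedian(e,0)*1000,1),np.round(e.min(0)*1000),np.round(e.max(0)*1000))
for n,(a,b,c,d) in {"top":(334,175,351,192),"scene":(284,222,306,241)}.items():
    g=cv2.cvtColor(S[n]["p"],cv2.COLOR_BGR2GRAY)[b:d,a:c]; w=g<(np.percentile(g,90)-35); v,u=np.nonzero(w); print(n,"well px",u.mean()+a,v.mean()+b,len(u),ray(n,(u.mean()+a,v.mean()+b),.045)*1000)
E
python3 m.py 2>/dev/null
python3 m.py 2>&1 | tail -5; sed -n 1,14p m.py
```

```text
u, s, vh = gufunc(a, signature=signature)
               ~~~~~~^^^^^^^^^^^^^^^^^^^^^^^^
    raise LinAlgError("SVD did not converge")
numpy.linalg.LinAlgError: SVD did not converge
from h import *
import sys
S={n:np.load(f"{n}0.npz") for n in("top","scene")}
C={n:cloud(n,S[n]["d"]) for n in S}
roi={"top":dict(wide=(255,215,295,280),sa=(303,222,333,282),sb=(345,222,373,285),deep=(180,220,238,303),shal=(400,202,475,282),timer=(322,160,374,210),stand=(260,163,299,203)),
"scene":dict(wide=(338,130,375,186),sa=(295,138,320,192),sb=(243,145,273,197),deep=(386,90,472,175),shal=(112,155,208,250),timer=(250,208,315,265),stand=(350,190,402,245))}
def rect(P):
    r=cv2.minAreaRect((P[:,:2]*1000).astype(np.float32)); return np.round(r[0],1),np.round(r[1],1),round(r[2],1)
for n in S:
    C[n][S[n]["d"]==0]=np.nan
    p,hs=S[n]["p"],cv2.cvtColor(S[n]["p"],cv2.COLOR_BGR2HSV)
    for k,(a,b,c,d) in roi[n].items():
        q=C[n][b:d,a:c]; h=hs[b:d,a:c]; z=q[...,2]*1000
        if k in("wide","sa","sb"): m=(z>6)
```

```bash
python3 - <<'E'
import re
s=open('m.py').read()
s=re.sub(r'        m&=\(z<150\);.*P=q\[m\]','        m&=(z<150); _,L,st,_=cv2.connectedComponentsWithStats(m.astype(np.uint8)); m=L==1+st[1:,4].argmax(); P=q[m]',s)
s=s.replace("C[n][S[n][\"d\"]==0]=np.nan","C[n][S[n][\"d\"]==0]=-1")
open('m.py','w').write(s)
E
python3 m.py
```

```text
top wide 443 (array([500.2, 114.3]), array([ 43.3, 126.8]), 81.1) z [ 8. 30. 38.] pca mid [500.18654761 114.35811254] yaw -8.6 len 127
top sa 258 (array([4.832e+02, 3.000e-01]), array([ 32.6, 125. ]), 81.9) z [ 7. 17. 25.] pca mid [483.24775889  -2.77620796] yaw -11.3 len 125
top sb 255 (array([ 476.6, -126.2]), array([ 37.1, 129.8]), 83.2) z [ 8. 18. 24.] pca mid [ 477.47407013 -119.88034536] yaw -1.6 len 131
top deep 187 (array([480.2, 272.3]), array([218.3,  98.6]), 26.8) z [41. 50. 56.] 
top shal 146 (array([ 514.7, -272.1]), array([ 47.9, 185.6]), 78.3) z [22. 30. 37.] 
top timer 913 (array([676.2, -99.2]), array([99.8, 81.3]), 73.0) z [45. 51. 58.] 
top stand 439 (array([684.3, 103.8]), array([70.8, 69.8]), 9.5) z [54. 60. 64.] 
scene wide 604 (array([503.4, 119.8]), array([ 45.5, 127.8]), 84.0) z [10. 29. 35.] pca mid [502.84895998 115.04795903] yaw -8.5 len 128
scene sa 327 (array([484.5,  -3.4]), array([ 30.1, 129.1]), 77.0) z [ 8. 16. 21.] pca mid [484.81045805  -1.42359669] yaw -11.0 len 130
scene sb 333 (array([ 477.3, -113.7]), array([126.9,  33.5]), 2.7) z [ 8. 16. 21.]
[... 625 characters left out ...]
 ] [646.  67.  64.] [717. 141.  80.]
top stylus 0.085 15 [678.9  98.8 102.6] [677.5  96.2 102.8] [674.  92.  87.] [690. 111. 115.]
top stylus 0.115 39 [683.7 102.1 120.3] [683.6 102.  120.7] [674.  94. 115.] [692. 110. 126.]
scene stylus 0.064 94 [689.3 101.2  68.2] [690.8  98.9  66.3] [671.  88.  64.] [700. 120.  80.]
scene stylus 0.085 81 [690.6 100.7 100. ] [691.6  99.7 100. ] [681.  93.  85.] [695. 113. 115.]
scene stylus 0.115 69 [685.9 102.9 119.5] [686.5 102.5 119.7] [675.  94. 115.] [696. 113. 123.]
top well px 343.1454545454545 183.36363636363637 55 [682.19020241 -80.04582314  45.        ]
scene well px 294.0135135135135 231.64864864864865 74 [680.34619605 -73.3955337   45.        ]
```

Both views agree, and the sizes match those given. Moving to above the wide barrel, with the grip point at (491.6, 116.3) and tool yaw at 171.5°.

```bash
python3 -m handwheel '[0,0,0.012,26,-40,-9,1, 0,0,0.012,26,-40,-9,1, 0,0,0.012,26,-40,-9,1, 0,0,0.012,26,-40,-9,1, 0,0,0.012,26,-40,-9,1, 0,0,0.012,26,-40,-9,1, 0,0,0.012,26,-40,-9,1, 0,0,0.012,26,-40,-9,1, 0,0,0.012,26,-40,-9,1, 0,0,0.012,26,-40,-9,1, 0,0,0.012,26,-40,-9,1, 0,0,0.009,26,-42,-9,1]' 40; python3 -m handwheel '[0,0,0,0,0,0,1]'
```

```text
time_s: 1.6
tcp_pos: [0.4912, 0.1157, 0.1229]
eef_rot: [-3.142, -0.0, 2.994]
force: [1.2, -0.0, 0.6]
gripper_width: 0.0852
finger_force: 0.0
time_s: 1.72
tcp_pos: [0.4916, 0.1133, 0.1225]
eef_rot: [-3.14, -0.0, 2.988]
force: [-0.0, 1.3, 0.0]
gripper_width: 0.0852
finger_force: 0.0
```

```bash
python3 -m handwheel '[0,0,0.005,0,3,-40,1, 0,0,0,0,0,-40,1, 0,0,0,0,0,-25,1, 0,0,0,0,0,-14,1, 0,0,0,0,0,0,1]'; python3 -m handwheel '[0,0,0,0,0,0,0.3, 0,0,0,0,0,0,0.2, 0,0,0,0,0,0,0.2, 0,0,0,0,0,0,0.2, 0,0,0,0,0,0,0.2, 0,0,0,0,0,0,0.2]' 40
```

```text
time_s: 2.35
tcp_pos: [0.4902, 0.1201, 0.0039]
eef_rot: [-3.141, -0.001, 2.998]
force: [0.8, -0.0, 0.3]
gripper_width: 0.0853
finger_force: 0.0
time_s: 3.1
tcp_pos: [0.4909, 0.1201, 0.005]
eef_rot: [3.141, 0.001, 2.998]
force: [-3.1, -0.4, 12.4]
gripper_width: 0.0309
finger_force: 38.6
```

```bash
python3 -m handwheel '[0,0,0,0,0,20,0.2, 0,0,0,0,0,45,0.2, 0,0,0,0,0,50,0.2, 0,0,0,0,0,0,0.2]'; python3 -m handwheel '[0,0,0.024,-7,32,0,0.2, 0,0,0.025,-7,32,0,0.2, 0,0,0.025,-7,32,0,0.2, 0,0,0.025,-6,32,0,0.2, 0,0,0.025,-6,33,0,0.2, 0,0,0.024,-6,33,0,0.2, 0,0,0,0,0,0,0.2,0,0,0,0,0,0,0.2]'
python3 - <<'E'
from h import *
p,d=grab_frame("scene"); q=p[60:260,300:520]; cv2.imwrite("pics/w1.png",cv2.resize(q,None,fx=2.5,fy=2.5)); p,d=grab_frame("top"); C=cloud("top",d); hs=cv2.cvtColor(p,cv2.COLOR_BGR2HSV)
print(status.get_obs()["gripper_width"],status.get_obs()["finger_force"])
E
```

```text
time_s: 3.6
tcp_pos: [0.4924, 0.1205, 0.1228]
eef_rot: [3.139, 0.005, 2.998]
force: [0.4, -0.2, -0.1]
gripper_width: 0.0306
finger_force: 40.3
time_s: 4.6
tcp_pos: [0.4515, 0.3132, 0.1188]
eef_rot: [-3.141, -0.001, -3.138]
force: [-0.0, -0.3, -0.9]
gripper_width: 0.0304
finger_force: 40.3
0.030805289077357023 40.31542718410492
```

View pics/w1.png

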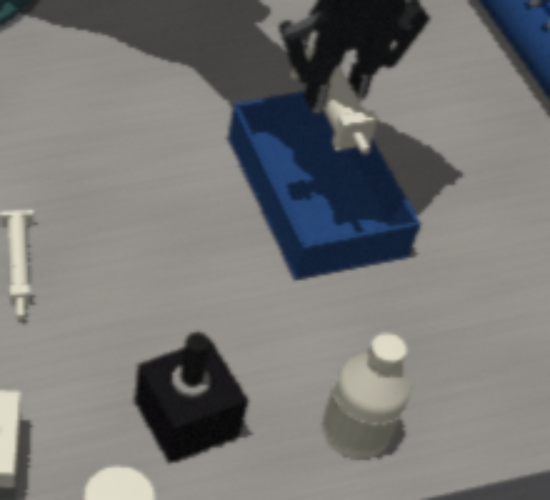

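The wide barrel is held level (crop 350,125), above the deep tray and lined up with it. Lowering it in, then opening partway because the walls leave little room.

```bash
python3 -m handwheel '[0,0,0,0,0,-40,0.2, 0,0,0,0,0,-35,0.2, 0,0,0,0,0,-20,0.2, 0,0,0,0,0,-8,0.2, 0,0,0,0,0,-5,0.2, 0,0,0,0,0,0,0.2]'; python3 -m handwheel '[0,0,0,0,0,0,0.55, 0,0,0,0,0,0,0.62, 0,0,0,0,0,0,0.62, 0,0,0,0,0,0,0.62]'; python3 -m handwheel '[0,0,0,0,0,20,0.62, 0,0,0,0,0,40,0.62, 0,0,0,0,0,50,0.62, 0,0,0,0,0,0,1]'
```

```text
time_s: 5.45
tcp_pos: [0.4519, 0.3139, 0.0117]
eef_rot: [3.141, 0.0, -3.138]
force: [0.0, 0.1, -0.4]
gripper_width: 0.0306
finger_force: 40.3
time_s: 5.95
tcp_pos: [0.4516, 0.3139, 0.0114]
eef_rot: [3.142, 0.0, -3.137]
force: [-0.8, -0.8, 0.3]
gripper_width: 0.0526
finger_force: 0.0
time_s: 6.45
tcp_pos: [0.4531, 0.315, 0.1248]
eef_rot: [3.138, 0.005, -3.137]
force: [0.5, -0.1, -0.0]
gripper_width: 0.0696
finger_force: 0.0
```

```bash
python3 -m handwheel '[0,0,-0.025,3,-39,0,1, 0,0,-0.025,3,-39,0,1, 0,0,-0.025,3,-39,0,1, 0,0,-0.025,3,-39,0,1, 0,0,-0.025,3,-39,0,1, 0,0,-0.025,3,-39,0,1, 0,0,-0.025,2,-40,0,1, 0,0,-0.02,2,-40,0,1, 0,0,0,0,0,0,1, 0,0,0,0,0,0,1]'
python3 - <<'E'
from h import *
p,d=grab_frame("scene"); C=cloud("scene",d); q=C[90:175,386:472].reshape(-1,3); dd=d[90:175,386:472].ravel(); h=cv2.cvtColor(p,cv2.COLOR_BGR2HSV)[90:175,386:472].reshape(-1,3)
P=q[(dd>0)&(h[:,1]<70)&(q[:,2]>.01)&(q[:,2]<.045)&(abs(q[:,0]-.46)<.09)&(abs(q[:,1]-.314)<.05)]; print(len(P),P.min(0),P.max(0),np.percentile(P[:,2],95)); print(status.get_obs()["tcp_pos"])
E
```

```text
time_s: 7.7
tcp_pos: [0.4734, 0.0003, 0.1209]
eef_rot: [-3.141, -0.001, 2.951]
force: [0.2, 0.4, 0.8]
gripper_width: 0.0852
finger_force: 0.0
596 [0.39910973 0.29179536 0.01009726] [0.52792804 0.33818625 0.04310289] 0.03883288301500174
[0.4734398  0.0007349  0.12097991]
```

```bash
python3 -m handwheel '[0,0,0,0,0,-45,1, 0,0,0,0,0,-40,1, 0,0,0,0,0,-24,1, 0,0,0,0,0,-10,1, 0,0,0,0,0,0,1]'; python3 -m handwheel '[0,0,0,0,0,0,0.3, 0,0,0,0,0,0,0.1, 0,0,0,0,0,0,0.1, 0,0,0,0,0,0,0.1, 0,0,0,0,0,0,0.1, 0,0,0,0,0,0,0.1, 0,0,0,0,0,0,0.1]' 30
```

```text
time_s: 8.38
tcp_pos: [0.4735, 0.0004, 0.0022]
eef_rot: [-3.141, -0.001, 2.952]
force: [0.4, -0.2, -0.5]
gripper_width: 0.0854
finger_force: 0.0
time_s: 9.25
tcp_pos: [0.4738, -0.0, 0.0026]
eef_rot: [3.141, 0.0, 2.951]
force: [-0.8, 0.1, 8.3]
gripper_width: 0.0167
finger_force: 29.5
```

```bash
python3 -m handwheel '[0,0,0,0,0,25,0.1, 0,0,0,0,0,45,0.1, 0,0,0,0,0,45,0.1, 0,0,0,0,0,0,0.1]'; python3 -m handwheel '[0,0,0.024,3,-38,0,0.1, 0,0,0.024,3,-38,0,0.1, 0,0,0.024,3,-38,0,0.1, 0,0,0.024,3,-38,0,0.1, 0,0,0.024,3,-39,0,0.1, 0,0,0.024,3,-39,0,0.1, 0,0,0.024,3,-39,0,0.1, 0,0,0.024,3,-39,0,0.1, 0,0,0.024,3,-39,0,0.1, 0,0,0.022,3,-39,0,0.1, 0,0,0,0,0,0,0.1, 0,0,0,0,0,0,0.1]'
```

```text
time_s: 9.75
tcp_pos: [0.4752, 0.0001, 0.1201]
eef_rot: [3.14, 0.005, 2.951]
force: [-0.2, 0.6, -1.0]
gripper_width: 0.0166
finger_force: 29.7
time_s: 11.25
tcp_pos: [0.5033, -0.3854, 0.1162]
eef_rot: [3.14, -0.001, -3.094]
force: [-0.7, 0.1, -0.7]
gripper_width: 0.0169
finger_force: 29.7
```

Run:
```python
from h import *
p,d=grab_frame("scene"); cv2.imwrite("pics/s1.png",cv2.resize(p[100:270,60:330],None,fx=2.5,fy=2.5))
```

```text
(no output)
```

View pics/s1.png

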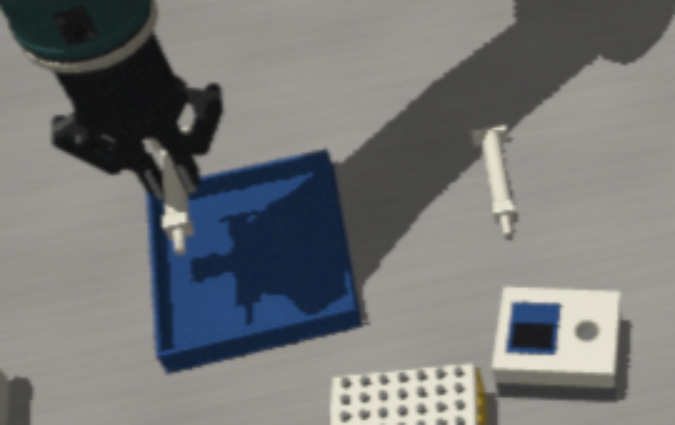

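Slim barrel a (crop 175,215) is held parallel to the tray, over its -y half. Lowering it.

```bash
python3 -m handwheel '[0,0,0,0,0,-40,0.1, 0,0,0,0,0,-35,0.1, 0,0,0,0,0,-20,0.1, 0,0,0,0,0,-8,0.1, 0,0,0,0,0,-5,0.1, 0,0,0,0,0,0,0.1]'; python3 -m handwheel '[0,0,0,0,0,0,0.4, 0,0,0,0,0,0,0.42, 0,0,0,0,0,0,0.42, 0,0,0,0,0,0,0.42]'; python3 -m handwheel '[0,0,0,0,0,20,0.42, 0,0,0,0,0,40,0.42, 0,0,0,0,0,50,0.6, 0,0,0,0,0,0,1]'
```

```text
time_s: 12.05
tcp_pos: [0.5039, -0.3863, 0.0098]
eef_rot: [-3.141, 0.001, -3.094]
force: [-0.8, -0.4, 0.4]
gripper_width: 0.0171
finger_force: 29.7
time_s: 12.55
tcp_pos: [0.5037, -0.3861, 0.0094]
eef_rot: [-3.141, 0.0, -3.094]
force: [-0.5, 0.1, -0.5]
gripper_width: 0.036
finger_force: 0.0
time_s: 13.05
tcp_pos: [0.5053, -0.3875, 0.1245]
eef_rot: [-3.137, 0.006, -3.095]
force: [-0.1, 0.0, -0.1]
gripper_width: 0.0676
finger_force: 0.0
```

```bash
python3 -m handwheel '[0,0,-0.011,-5,38,0,1, 0,0,-0.011,-5,38,0,1, 0,0,-0.011,-5,38,0,1, 0,0,-0.011,-5,38,0,1, 0,0,-0.011,-5,38,0,1, 0,0,-0.011,-6,38,0,1, 0,0,-0.011,-5.5,39.5,0,1, 0,0,0,0,0,0,1, 0,0,0,0,0,0,1]'
python3 - <<'E'
from h import *
p,d=grab_frame("scene"); C=cloud("scene",d); q=C[150:255,105:215].reshape(-1,3); dd=d[150:255,105:215].ravel(); h=cv2.cvtColor(p,cv2.COLOR_BGR2HSV)[150:255,105:215].reshape(-1,3)
P=q[(dd>0)&(h[:,1]<70)&(q[:,2]>.01)&(q[:,2]<.045)&(abs(q[:,0]-.512)<.085)&(abs(q[:,1]+.35)<.075)]; print(len(P),P.min(0),P.max(0),np.percentile(P[:,2],95)); print(status.get_obs()["tcp_pos"])
E
```

```text
time_s: 14.18
tcp_pos: [0.4672, -0.119, 0.1196]
eef_rot: [-3.141, 0.001, 3.112]
force: [0.1, -0.3, 0.1]
gripper_width: 0.0851
finger_force: 0.0
402 [ 0.4508355  -0.40361909  0.01009796] [ 0.57777334 -0.37105738  0.02764936] 0.024766900507754225
[ 0.46718673 -0.11946795  0.11954481]
```

```bash
python3 -m handwheel '[0,0,0,0,0,-45,1, 0,0,0,0,0,-40,1, 0,0,0,0,0,-23,1, 0,0,0,0,0,-10,1, 0,0,0,0,0,0,1]'; python3 -m handwheel '[0,0,0,0,0,0,0.3, 0,0,0,0,0,0,0.1, 0,0,0,0,0,0,0.1, 0,0,0,0,0,0,0.1, 0,0,0,0,0,0,0.1, 0,0,0,0,0,0,0.1, 0,0,0,0,0,0,0.1]' 30; python3 -m handwheel '[0,0,0,0,0,25,0.1, 0,0,0,0,0,45,0.1, 0,0,0,0,0,45,0.1, 0,0,0,0,0,0,0.1]'
```

```text
time_s: 14.85
tcp_pos: [0.467, -0.1192, 0.0012]
eef_rot: [-3.141, -0.001, 3.111]
force: [-0.7, -0.1, 0.3]
gripper_width: 0.0853
finger_force: 0.0
time_s: 15.72
tcp_pos: [0.4673, -0.1185, 0.0016]
eef_rot: [3.142, 0.0, 3.112]
force: [-2.4, 0.3, 8.9]
gripper_width: 0.017
finger_force: 29.4
time_s: 16.23
tcp_pos: [0.4687, -0.1188, 0.1192]
eef_rot: [-3.141, 0.005, 3.112]
force: [-1.1, 0.2, -0.5]
gripper_width: 0.0167
finger_force: 29.6
```

```bash
python3 -m handwheel '[0,0,0.013,5.5,-32.5,0,0.1, 0,0,0.013,5.5,-32.5,0,0.1, 0,0,0.013,5.5,-32.5,0,0.1, 0,0,0.013,5.5,-32.5,0,0.1, 0,0,0.013,5.5,-32.5,0,0.1, 0,0,0.012,5.5,-33,0,0.1, 0,0,0,0,0,0,0.1, 0,0,0,0,0,0,0.1]'; python3 -m handwheel '[0,0,0,0,0,-40,0.1, 0,0,0,0,0,-35,0.1, 0,0,0,0,0,-20,0.1, 0,0,0,0,0,-8,0.1, 0,0,0,0,0,-5,0.1, 0,0,0,0,0,0,0.1]'; python3 -m handwheel '[0,0,0,0,0,0,0.4, 0,0,0,0,0,0,0.42, 0,0,0,0,0,0,0.42, 0,0,0,0,0,0,0.42]'; python3 -m handwheel '[0,0,0,0,0,20,0.42, 0,0,0,0,0,40,0.42, 0,0,0,0,0,60,0.6, 0,0,0,0,0,60,1, 0,0,0,0,0,0,1]'
```

```text
time_s: 17.23
tcp_pos: [0.4997, -0.3135, 0.1155]
eef_rot: [3.141, -0.001, -3.094]
force: [0.1, 0.4, -0.5]
gripper_width: 0.0165
finger_force: 29.6
time_s: 17.98
tcp_pos: [0.5004, -0.3142, 0.0088]
eef_rot: [-3.141, 0.001, -3.094]
force: [-0.1, 0.2, -0.9]
gripper_width: 0.0163
finger_force: 29.6
time_s: 18.48
tcp_pos: [0.5001, -0.3141, 0.0083]
eef_rot: [-3.141, 0.0, -3.094]
force: [-0.1, -0.5, -0.1]
gripper_width: 0.0359
finger_force: 0.0
time_s: 19.1
tcp_pos: [0.5018, -0.3154, 0.1943]
eef_rot: [-3.138, 0.007, -3.095]
force: [-0.3, 0.1, 0.1]
gripper_width: 0.0841
finger_force: 0.0
```

All three should now be in. Checking the trays before taking the stylus, and refining the stylus and well positions.

Run:
```python
from h import *
for n in("top","scene"):
    p,d=grab_frame(n); np.savez(f"{n}1.npz",p=p,d=d)
    if n=="scene": cv2.imwrite("pics/s2.png",cv2.resize(p[80:270,100:480],None,fx=2,fy=2))
    K,R,t=cam(n); C=cloud(n,d); C[d==0]=-1
    for nm,lo,hi in(("styl",.112,.128),("stand",.054,.064)):
        Q=C[(abs(C[...,0]-.684)<.05)&(abs(C[...,1]-.103)<.05)&(C[...,2]>lo)&(C[...,2]<hi)]; r=cv2.minAreaRect((Q[:,:2]*1000).astype(np.float32)); print(n,nm,len(Q),np.round(r,1) if 0 else r,np.round(Q.mean(0)*1000,1))
    for nm,c,hw,z0,z1 in(("jar",(.776,.016),.06,.06,.08),("bottle",(.72,.24),.06,.1,.15),("tip",(.73,-.23),.09,.055,.085)):
        Q=C[(abs(C[...,0]-c[0])<hw)&(abs(C[...,1]-c[1])<hw)&(C[...,2]>z0)&(C[...,2]<z1)]; print(n,nm,len(Q),np.round(Q.min(0)*1000),np.round(Q.max(0)*1000)) if len(Q) else print(nm,0)
```

```text
top styl 42 ((682.8365478515625, 102.17301940917969), (16.962854385375977, 17.242511749267578), 88.67680358886719) [683.5 101.7 120.4]
top stand 440 ((684.2922973632812, 103.79292297363281), (71.60106658935547, 70.02922821044922), 9.221784591674805) [683.1 103.6  59.8]
top jar 302 [720. -14.  61.] [806.  75.  78.]
top bottle 126 [713. 226. 100.] [747. 259. 139.]
top tip 1123 [ 661. -293.   55.] [ 776. -145.   78.]
scene styl 79 ((686.1345825195312, 103.13764953613281), (18.853031158447266, 17.6510066986084), 64.54447174072266) [686.4 102.7 118.6]
scene stand 738 ((685.0109252929688, 105.27108764648438), (71.29312133789062, 71.54042053222656), 8.463598251342773) [690.9 102.8  59.6]
scene jar 617 [721. -15.  60.] [809.  75.  74.]
scene bottle 284 [719. 229. 100.] [752. 261. 132.]
scene tip 2176 [ 684. -292.   55.] [ 777. -170.   72.]
```

View pics/s2.png

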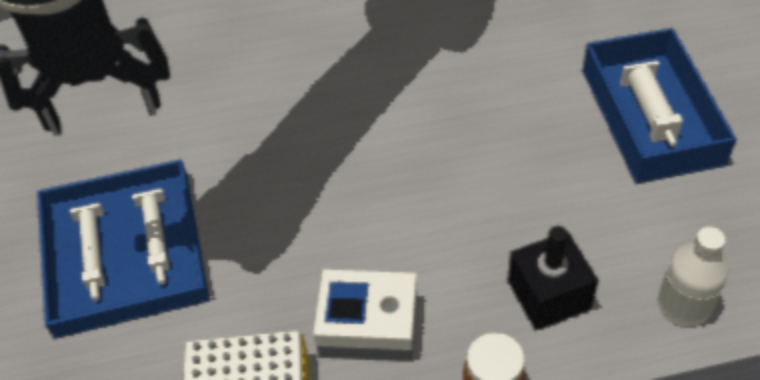

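All three barrels lie flat in their trays: slim ones at crop (90,250) and (152,237), the wide one at (652,103). The stylus is upright at (684,103). Going to the stylus.

```bash
python3 -m handwheel '[0,0,-0.005,18,42,0,1, 0,0,-0.005,18,42,0,1, 0,0,-0.005,18,42,0,1, 0,0,-0.005,18,42,0,1, 0,0,-0.005,18,42,0,1, 0,0,-0.005,19,42,0,1, 0,0,-0.005,19,42,0,1, 0,0,-0.005,19,41,0,1, 0,0,-0.004,19,41,0,1, 0,0,-0.004,18.4,41,0,1, 0,0,0,0,0,0,1, 0,0,0,0,0,0,1]'
```

```text
time_s: 20.7
tcp_pos: [0.6839, 0.1022, 0.1873]
eef_rot: [-3.141, -0.002, 3.14]
force: [-0.6, -0.7, 0.4]
gripper_width: 0.0854
finger_force: 0.0
```

```bash
python3 -m handwheel '[0,0,0,0,0,0,1]'
```

```text
time_s: 20.82
tcp_pos: [0.6842, 0.1015, 0.1881]
eef_rot: [-3.141, -0.001, 3.139]
force: [-0.4, -0.2, 0.1]
gripper_width: 0.0852
finger_force: 0.0
```

```bash
python3 -m handwheel '[0,0,0,0,1,-35,1, 0,0,0,0,0,-40,1, 0,0,0,0,0,-25,1, 0,0,0,0,0,-12,1, 0,0,0,0,0,0,1]'; python3 -m handwheel '[0,0,0,0,0,0,0.4, 0,0,0,0,0,0,0.2, 0,0,0,0,0,0,0.1, 0,0,0,0,0,0,0.1, 0,0,0,0,0,0,0.1, 0,0,0,0,0,0,0.1, 0,0,0,0,0,0,0.1, 0,0,0,0,0,0,0.1]' 45
```

```text
time_s: 21.45
tcp_pos: [0.6843, 0.1034, 0.0761]
eef_rot: [-3.141, -0.001, 3.14]
force: [-0.8, -0.5, -0.1]
gripper_width: 0.0854
finger_force: 0.0
time_s: 22.45
tcp_pos: [0.6847, 0.104, 0.0767]
eef_rot: [3.141, 0.0, 3.141]
force: [-1.6, -0.4, 6.4]
gripper_width: 0.0189
finger_force: 43.8
```

```bash
python3 -m handwheel '[0,0,0,0,0,15,0.1, 0,0,0,0,0,30,0.1, 0,0,0,0,0,35,0.1, 0,0,0,0,0,0,0.1, 0,0,0,0,0,0,0.1]'; python3 -m handwheel '[0,0,0,0,-20,0,0.1, 0,0,0,0,-35,0,0.1, 0,0,0,0,-35,0,0.1, 0,0,0,0,-35,0,0.1, 0,0,0,0,-33,0,0.1, 0,0,0,0,-20,0,0.1, 0,0,0,0,0,0,0.1, 0,0,0,0,0,0,0.1]'
python3 - <<'E'
from h import *
p,d=grab_frame("scene"); np.savez("scene2.npz",p=p,d=d); cv2.imwrite("pics/p1.png",cv2.resize(p[130:290,220:420],None,fx=3.7,fy=3.7,interpolation=2))
E
```

```text
time_s: 23.08
tcp_pos: [0.6843, 0.1039, 0.1562]
eef_rot: [-3.142, -0.0, 3.141]
force: [-0.1, 0.0, -0.7]
gripper_width: 0.0187
finger_force: 43.9
time_s: 24.08
tcp_pos: [0.6845, -0.0728, 0.1559]
eef_rot: [3.141, -0.0, -3.141]
force: [-0.1, 0.1, -1.1]
gripper_width: 0.019
finger_force: 44.0
```

View pics/p1.png

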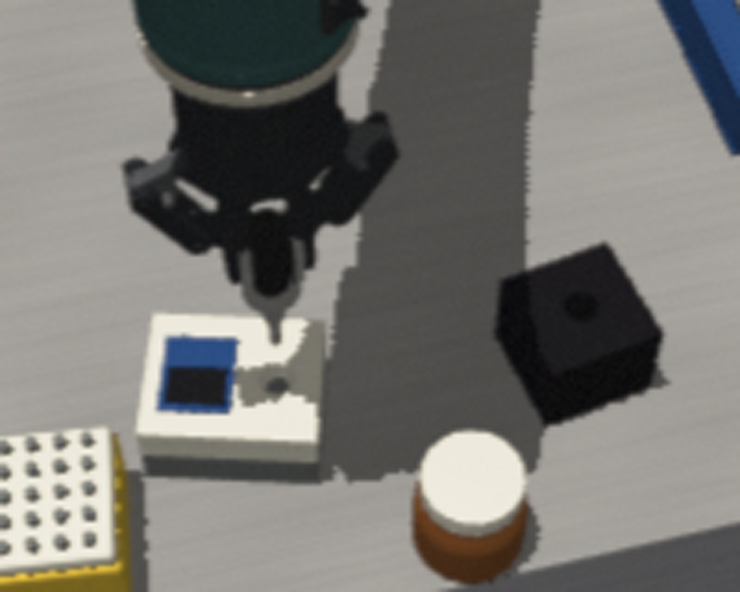

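The stylus hangs vertical with its tip at about crop (276,340). The well is at (277,386), below it. Casting rays for both.

Run:
```python
from h import *
f=lambda u,v:(220+(u+.5)/3.7-.5,130+(v+.5)/3.7-.5)
print("tip",ray("scene",f(276,343),.088)*1000)
for z in(.05,.04): print("well",z,ray("scene",f(277,385),z)*1000)
# well from cleaner pre-grasp frame, dark disc; s2 crop (389,305)/2+(100,80)
for z in(.05,.045,.04): print(z,ray("scene",(100+389/2,80+305/2),z)*1000, ray("top",(343.1,183.4),z)*1000)
```

```text
tip [684.91774187 -71.94674853  88.        ]
well 0.05 [688.4700586  -73.86835229  50.        ]
well 0.04 [682.48746222 -73.03468999  40.        ]
0.05 [685.64258795 -73.26069479  50.        ] [681.38004848 -79.67426308  50.        ]
0.045 [682.6345214  -72.84025992  45.        ] [682.08588408 -79.91281633  45.        ]
0.04 [679.62645486 -72.41982506  40.        ] [682.79171968 -80.15136957  40.        ]
```

```bash
python3 -m handwheel '[0,0,0,-1,-2.5,-20,0.1, 0,0,0,0,0,-18,0.1, 0,0,0,0,0,-8,0.1, 0,0,0,0,0,0,0.1]'; python3 -m handwheel '[0,0,0,0,0,-4,0.1, 0,0,0,0,0,0,0.1, 0,0,0,0,0,0,0.1]'; python3 -m handwheel '[0,0,0,0,0,-2,0.1, 0,0,0,0,0,0,0.1, 0,0,0,0,0,0,0.1]'; python3 -m handwheel '[0,0,0,0,0,-2,0.1, 0,0,0,0,0,0,0.1, 0,0,0,0,0,0,0.1]'
```

```text
time_s: 24.62
tcp_pos: [0.6831, -0.0764, 0.1093]
eef_rot: [-3.142, -0.001, 3.141]
force: [-0.1, -0.1, -0.4]
gripper_width: 0.0192
finger_force: 44.0
time_s: 25.0
tcp_pos: [0.6837, -0.0766, 0.1067]
eef_rot: [-3.141, 0.001, 3.141]
force: [-0.4, -0.3, 1.3]
gripper_width: 0.0188
finger_force: 44.1
time_s: 25.38
tcp_pos: [0.6836, -0.0765, 0.1044]
eef_rot: [-3.142, 0.0, 3.141]
force: [1.0, -0.2, 1.5]
gripper_width: 0.0188
finger_force: 44.1
time_s: 25.75
tcp_pos: [0.6836, -0.0766, 0.1023]
eef_rot: [-3.141, 0.0, 3.141]
force: [2.2, -0.5, 2.6]
gripper_width: 0.0187
finger_force: 44.2
```

```bash
python3 -m handwheel '[0,0,0,0,0,-1,0.1, 0,0,0,0,0,0,0.1, 0,0,0,0,0,0,0.1]'|grep -E "pos|force: \["; python3 -m handwheel '[0,0,0,0,0,-0.7,0.1, 0,0,0,0,0,0,0.1, 0,0,0,0,0,0,0.1]'|grep -E "pos|force: \["
```

```text
tcp_pos: [0.6837, -0.0766, 0.1015]
force: [1.5, 0.1, 6.4]
tcp_pos: [0.6839, -0.0766, 0.1014]
force: [-0.6, 0.1, 11.7]
```

The button is at its stop: the force rose well past the 4 N spring. Retracting and returning to above the stand.

```bash
python3 -m handwheel '[0,0,0,0,0,10,0.1, 0,0,0,0,0,22,0.1, 0,0,0,0,0,25,0.1, 0,0,0,0,0,0,0.1, 0,0,0,1,21,0,0.1, 0,0,0,0,35,0,0.1, 0,0,0,0,35,0,0.1, 0,0,0,0,35,0,0.1, 0,0,0,0,34,0,0.1, 0,0,0,0,20.5,0,0.1, 0,0,0,0,0,0,0.1, 0,0,0,0,0,0,0.1]'
python3 - <<'E'
from h import *
p,d=grab_frame("scene"); cv2.imwrite("pics/r1.png",cv2.resize(p[130:270,300:460],None,fx=4,fy=4,interpolation=2)); print(status.get_obs()["tcp_pos"])
E
```

```text
time_s: 28.0
tcp_pos: [0.6845, 0.1025, 0.1574]
eef_rot: [-3.141, -0.0, 3.139]
force: [0.6, -0.3, -1.2]
gripper_width: 0.0189
finger_force: 44.2
[0.68453175 0.10231104 0.15751396]
```

View pics/r1.png

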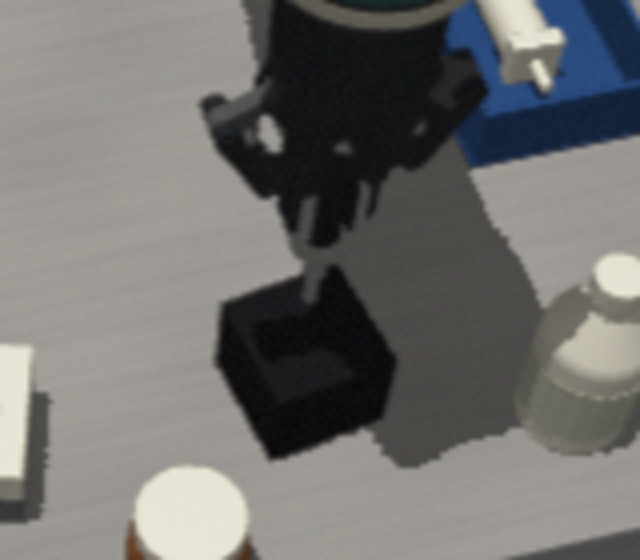

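The stylus is still upright, with its tip at crop (312,300) above the stand. Nudging y back to the lift-off position and descending with force checks.

```bash
python3 -m handwheel '[0,0,0,0,1.3,-20,0.1, 0,0,0,0,0,-12,0.1, 0,0,0,0,0,-8,0.1, 0,0,0,0,0,0,0.1]'; python3 -m handwheel '[0,0,0,0,0,-8,0.1, 0,0,0,0,0,-10,0.1, 0,0,0,0,0,-8,0.1, 0,0,0,0,0,-6,0.1, 0,0,0,0,0,0,0.1]'; python3 -m handwheel '[0,0,0,0,0,-3,0.1, 0,0,0,0,0,-2,0.1, 0,0,0,0,0,0,0.1,0,0,0,0,0,0,0.1]'
```

```text
time_s: 28.55
tcp_pos: [0.6842, 0.105, 0.1167]
eef_rot: [-3.141, -0.001, 3.141]
force: [-0.1, -1.0, -1.1]
gripper_width: 0.0191
finger_force: 44.2
time_s: 29.18
tcp_pos: [0.6843, 0.1052, 0.085]
eef_rot: [-3.141, -0.001, 3.141]
force: [-0.6, 0.8, -0.9]
gripper_width: 0.0185
finger_force: 44.2
time_s: 29.68
tcp_pos: [0.6846, 0.1052, 0.0807]
eef_rot: [-3.142, 0.0, 3.141]
force: [-0.7, -0.1, -0.4]
gripper_width: 0.0191
finger_force: 44.2
```

```bash
python3 -m handwheel '[0,0,0,0,-1,-2,0.1, 0,0,0,0,0,0,0.1,0,0,0,0,0,0,0.1]'|grep -E "pos|force: \["; python3 -m handwheel '[0,0,0,0,0,-1.5,0.1, 0,0,0,0,0,0,0.1,0,0,0,0,0,0,0.1]'|grep -E "pos|force: \["; python3 -m handwheel '[0,0,0,0,0,-0.7,0.1, 0,0,0,0,0,0,0.1,0,0,0,0,0,0,0.1]'|grep -E "pos|force: \["
```

```text
tcp_pos: [0.6845, 0.1042, 0.0786]
force: [-0.2, 0.3, -1.0]
tcp_pos: [0.6845, 0.1043, 0.077]
force: [-0.7, -0.3, -1.1]
tcp_pos: [0.6846, 0.1042, 0.0767]
force: [-1.9, 0.2, 5.9]
```

Seated: contact shows at TCP 76.7 mm, the height it was gripped at. Releasing and retreating upward.

```bash
python3 -m handwheel '[0,0,0,0,0,0,0.3, 0,0,0,0,0,0,0.6, 0,0,0,0,0,0,1, 0,0,0,0,0,0,1, 0,0,0,0,0,0,1, 0,0,0,0,0,0,1]'; python3 -m handwheel '[0,0,0,0,0,20,1, 0,0,0,0,0,40,1, 0,0,0,0,0,50,1, 0,0,0,0,0,40,1, 0,0,0,-40,0,20,1, 0,0,0,-50,0,0,1, 0,0,0,-50,0,0,1, 0,0,0,-50,0,0,1, 0,0,0,0,0,0,1, 0,0,0,0,0,0,1]'
python3 - <<'E'
from h import *
for n in("top","scene"):
    p,d=grab_frame(n)
    if n=="scene": cv2.imwrite("pics/f1.png",cv2.resize(p[80:290,100:480],None,fx=2,fy=2))
    C=cloud(n,d); C[d==0]=-1
    Q=C[(abs(C[...,0]-.684)<.03)&(abs(C[...,1]-.103)<.03)&(C[...,2]>.11)&(C[...,2]<.14)]; print(n,len(Q),np.round(Q.mean(0)*1000,1),np.percentile(Q[:,2],90))
E
```

```text
time_s: 31.55
tcp_pos: [0.6845, 0.1042, 0.0764]
eef_rot: [-3.142, 0.0, 3.141]
force: [-0.5, 0.4, 0.8]
gripper_width: 0.0853
finger_force: 0.0
time_s: 32.8
tcp_pos: [0.4952, 0.1043, 0.2477]
eef_rot: [3.141, 0.002, 3.141]
force: [0.3, 0.4, -1.2]
gripper_width: 0.0852
finger_force: 0.0
top 42 [683.1 102.5 119.2] 0.12240791066724069
scene 83 [686.4 103.3 118.1] 0.12076354243880803
```

View pics/f1.png

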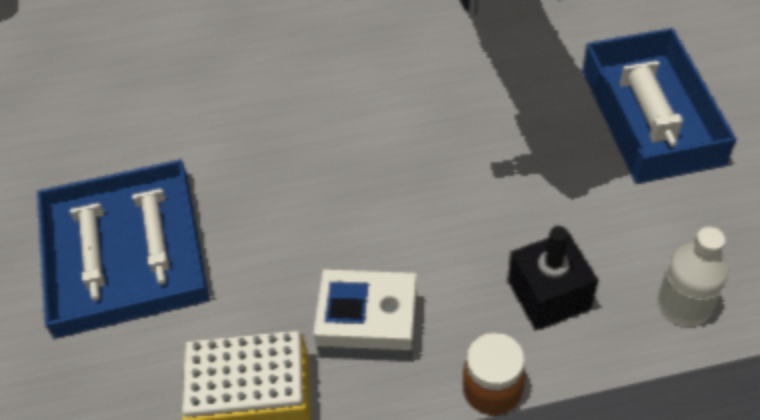

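The final picture shows the barrels in their trays and the stylus upright at crop (556,250), with its top at about 120 mm as at the start. Bottle, tip box and jar haven't moved, and the gripper is clear.

```bash
python3 -c "from cell import robot; print(robot.hand_in())"
```

```text
the job is handed in; nothing more can be done
None
```

The job is handed in after about 33 s: all three barrels lie flat in their trays, the start button was pressed to its stop and released, the stylus is back upright and fully down in its stand, and the bottle, tip box and jar weren't touched; the hand-in gave no verdict.

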